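Counter-hold a bolt behind the roll-stand bracket

ROBOT

A 7-joint arm with a two-finger parallel gripper is mounted at the origin on the work surface. World frame = base frame: x ahead of the robot, y to its left, z up, the work surface at z = 0. Lengths are in mm, angles in rad, forces in N, time in s.
With the tool pointing down it reaches from about 400 to 850 mm from the base axis. Payload 10.4 kg.
Tool frame: the origin (TCP) lies on the centre line of the jaws, within the pads' length; the fingertips stand 11 mm ahead of it and the grasp point (between the pads) lies 8 mm behind it; z points along the fingers, y is the line along which they close (so a half turn about z gives the same grasp; the last joint's range is limited). The gripper opens to 85 mm and grips with 20 to 120 N. Pads are 22 mm wide; open, the fingers measure 114 mm over their backs; the gripper's body (76 mm by 85 mm) begins 54 mm behind the grasp point. The pads swing forward as they close: fully open they stand 13 mm farther back than shut.
Start: joints at [-0.023, 0.332, -0.065, 1.46, 0.022, 1.35, -0.088], TCP at [625.02, 0.018, 242.338] pointing down, gripper open.
Joint ranges: [-2.6, 2.6], [-0.5, 2.12], [-1.47, 1.34], [0.16, 2.42], [-1.27, 4.41], [0.06, 2.06], [-2.6, 2.6]. Speed limits (rad/s): [2.22, 2.22, 2.79, 2.79, 3.14, 3.14, 3.14].

INTERFACE

Orientations are given as a unit quaternion [w, x, y, z].
In Python, from plant import ctrl, cams gives the robot as it stands.
- The arm moves only by the tool play_rows, never from a script. Its argument "plan" is one flat list of numbers, 7 for each row, row after row: the shift along the tool's x, y, z each as a share of 30 mm, from -1 to 1, then the turn, a rotation vector about the tool's x, y, z each as a share of 6 degrees, from -1 to 1, then the opening, from -1 (shut) to 1 (fully open), so that 0 is half open. A call has 1 to 8 rows; each row shifts and turns the commanded pose from where the row before left it, along the tool's axes as they then stand; what a row does not reach is not made up. A row lasts 1/12 s, in which the tool goes at most 41.7 mm and 7.16 degrees, less where a joint would pass 70% of its speed; a pose out of reach is approached as far as the arm can. A call with a number of a shift or a turn outside -1 to 1 is refused whole. A call with a gripper value outside its range is refused whole. The fingers move at their own pace and stop on an object; the grip force is fixed at half the most. Time passes only in rows, so rows that do not move let the fingers close. It gives the time, the measured TCP pose, the force, the opening and the grip force at its end, in the units of the state.
- ctrl.get_obs(): the state, without advancing time (a new reading comes with each control period).
- cams.capture(name): name is "scene" or "side" or "wrist"; returns (picture, depth): 400x640x3 uint8, red, green, blue; 400x640 float32, mm along the optical axis (not along the pixel's ray), 0 where there is no reading.
- cams.calibration(name): a dict with "mtx" (3x3 intrinsics, pixels), "rvec" (rotation vector, rad) and "tvec" (3), from world to camera coordinates, as OpenCV has them; the wrist camera has in their place "mount" (4x4, takes a point from camera to tool coordinates, whose origin is the TCP and whose axes are the flange's). Camera axes: x right, y down, z forward; pixel columns grow to the right and rows downward; lengths in mm; the calibration is good to about 2 mm. A picture is of the moment at which its call begins: read the wrist's pose just before it. calibration takes no time and is no camera call.
- ctrl.finish_job(): hands the job in; it is judged then, once.
The state is a dict: "time_s": time; "joints": joint angles; "qd": joint speeds; "tau": joint torques, N m; "tcp_pos": TCP position; "eef_rot": TCP orientation; "ft_force": force on the tool from outside, world axes, zero at the start; "torque": the same for the moment, N m; "width": finger opening in mm; "finger_force": force on a finger pad.
Only numpy, scipy, OpenCV 4.12 (cv2) and the standard library are available. Lean on these libraries where they do the work, as an engineer would, in place of code of your own. Each camera call takes 0.05 s, during which the arm holds its last target. There are 200 camera calls.

TASK

On the pattern table the tear-bar arm is being bolted to a paper-roll stand: the nut runner is already turning the nut from the front, but the bolt just turns round with it. Reach down into the narrow gap behind the bracket's front cheek, take the bolt head between the fingers and hold it from turning until the nut has run up tight, and finish the program still holding it, without ramming or leaning on the bracket and without disturbing the weights, tape and stapler.

Things in the scene. Friction and masses are not known exactly. Their poses are not given: they have to be found in the camera images.
- bolt_head (a point): middle of the bolt's steel hexagon head (yellow paint mark): 24 mm across flats, 27.7 mm across corners, 10 mm thick. Its x axis is the bolt's axis: level, parallel to the bracket's x, 95 mm above the table. It stays at its place and only turns about that axis
- bolt: the same bolt head as a body, origin in its middle. It turns with the nut at about 0.8 rad/s until held and can be gripped at any moment: as the fingers close it turns on until it lies against them or jams between them. Held, it must withstand at most 0.25 N m about its axis
- bracket: roll stand's end bracket, fixed: blue steel channel open at the top and both ends. Origin 18 mm above the table, right below the bolt head's middle; x along the bolt from nut runner to head, y along the gap, z up. Cheeks 5 mm thick, y = -60 to +125 mm; tops above the table: front (-x) cheek 125 mm, rear (+x) cheek 105 mm. Outside the front cheek a tear-bar arm runs out to y = -165 mm, lower than the cheek
- gap (a point): middle of the gap between the two cheeks, 5 mm beyond the bolt head's middle, on the bolt's axis; axes as the bracket's. The gap is 46 mm wide in x, its floor 23 mm above the table; in it only the head (10 to 0 mm before this point) and, from there to the front cheek, a fixed round sleeve, 22 mm thick, under the head
- runner (a joint): turn of the green nut runner's socket, rad, always growing until it stalls. The runner lies outside the front cheek along the bolt's axis, out to 290 mm from the head and no higher than 145 mm above the table; at its rear, handle and battery stick out 195 mm towards the bracket's -y
- nut (a joint): how far the nut has been turned on the bolt, rad: starts at 0 to 1.5, grows at about 0.5 rad/s only while the bolt head is held from turning, and stops at 4.5 where the nut is tight (9 s of holding at most); the nut runner then stalls and keeps up its torque
- weight_a: loose black steel hexagon nut used as a pattern weight, 55 mm across flats, 29 mm high, origin under its centre; not to be disturbed
- weight_b: a second such weight; not to be disturbed
- tape: loose roll of amber tape lying flat, 90 mm across, 24 mm high, origin under its centre; not to be disturbed
- stapler: loose red stapler, 130 x 36 x 43 mm, origin under its centre; not to be disturbed

How it is judged:
By the outcome, as a careful person would: the job done as asked, in the order asked, and still so for the second after the job is handed in, while the arm keeps its last pose, push and grip.
It also fails if it takes over 42 s, if anything falls off the work surface, if the arm or the gripper's body presses on something with over 40 N, if the wrist force passes 120 N, or if a joint passes its speed limit or range.

## Working session

There is one attempt and no reset: what is moved stays moved. The work goes in short steps, Python scripts to look and compute and a tool call to move; the robot and the scene stay as the last step left them, time stands still between calls to the robot, and variables do not carry over. Pictures are saved under pics/ and viewed, at most 10 in all, crops included, and the job is handed in when it is done.

Besides the shell and the picture viewer there is one more tool, called after "Request:" by a JSON object that holds its "api" and its "payload", one argument or row to a line. play_rows: Moves the arm, as the interface text tells. Its arguments: {"type":"object","properties":{"plan":{"type":"array"}},"required":["plan"]}

```bash
mkdir -p pics; ls; cat > h.py <<'E'
import numpy as np,cv2
from plant import ctrl,cams
from scipy.spatial.transform import Rotation as R
def tw():
    o=ctrl.get_obs();T=np.eye(4);q=o['eef_rot'];T[:3,:3]=R.from_quat([q[1],q[2],q[3],q[0]]).as_matrix();T[:3,3]=o['tcp_pos'];return T
def c2w(n):
    c=cams.calibration(n)
    if n=='wrist': return np.array(c['mtx']),tw()@np.array(c['mount'])
    M=np.eye(4);M[:3,:3]=cv2.Rodrigues(np.array(c['rvec'],float))[0];M[:3,3]=np.ravel(c['tvec']);return np.array(c['mtx']),np.linalg.inv(M)
def cap(n,tag):
    K,M=c2w(n);p,d=cams.capture(n);cv2.imwrite(f'pics/{tag}.png',p[:,:,::-1]);np.savez(f'{tag}.npz',p=p,d=d,K=K,M=M)
def cloud(tag):
    z=np.load(tag+'.npz');d=z['d'];v,u=np.mgrid[:400,:640];K=z['K'];P=np.stack([(u-K[0,2])/K[0,0]*d,(v-K[1,2])/K[1,1]*d,d],-1);return P@z['M'][:3,:3].T+z['M'][:3,3],d>0,z['p']
E
python3 - <<'E'
from h import *
o=ctrl.get_obs();print(o)
for n in('scene','side','wrist'):cap(n,n+'0')
a=[cv2.imread(f'pics/{n}0.png') for n in('scene','side','wrist')]
cv2.imwrite('pics/all0.png',cv2.resize(np.vstack(a[:2]),(750*640*2//1280,600)) if 0 else np.vstack(a[:2])[:, :])
E
```

```text
pics
{'time_s': 0.0, 'joints': array([-0.0225934 ,  0.33285846, -0.06470824,  1.46093734,  0.02162376,
        1.34986889, -0.08853154]), 'qd': array([ 0.001495  , -0.00084906,  0.00036651, -0.00035165, -0.00102096,
       -0.0031155 , -0.00141797]), 'tau': array([ 4.98105128e-04, -6.25449800e+01,  4.97091911e-02, -3.91610491e+01,
        1.63588714e-02,  9.83294769e-03, -6.01235030e-06]), 'tcp_pos': array([ 6.24652445e+02, -1.06222948e-02,  2.41526211e+02]), 'eef_rot': array([-4.56017949e-04,  7.07108108e-01,  7.07105120e-01, -5.14936038e-04]), 'ft_force': array([ 0.16032945,  0.30011752, -0.2132344 ]), 'torque': array([-0.00016854,  0.0718243 , -0.0115706 ]), 'finger_force': 0.0, 'width': 85.32555568154933}
```

View pics/scene0.png

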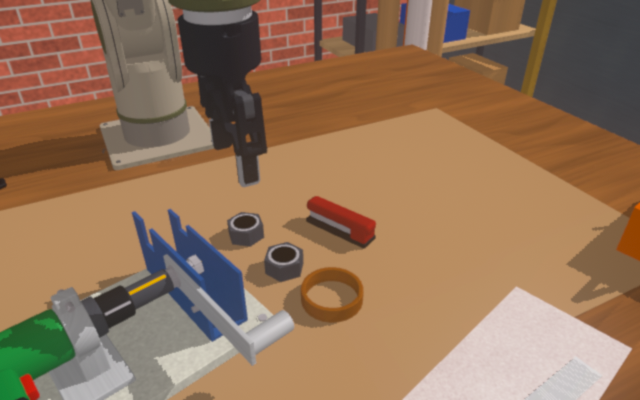

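View pics/wrist0.png

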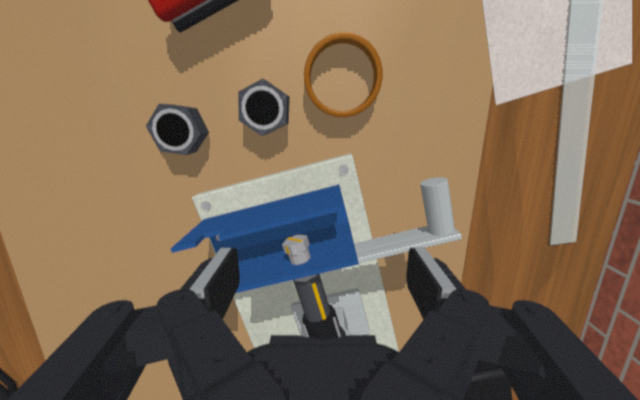

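View pics/side0.png

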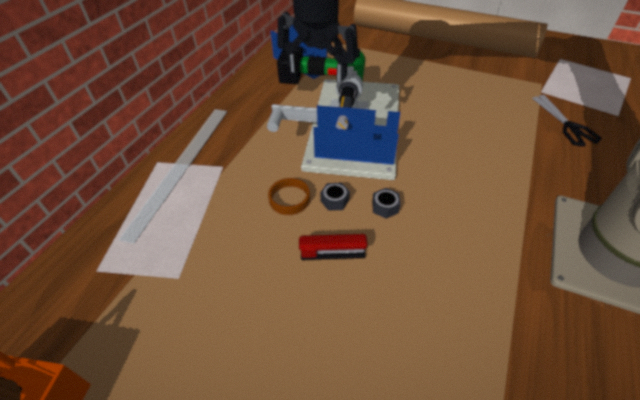

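The wrist view shows the head at about (297,248) in the blue channel. The front cheek is on the runner side (lower in the picture), and the tear-bar arm runs right. The two weights, tape and stapler lie beyond the rear cheek.

```bash
python3 - <<'E'
from h import *
print(c2w('wrist'))
for t in('scene0','wrist0'):
    P,ok,p=cloud(t);p=p.astype(int)
    b=ok&(p[...,2]>p[...,0]+30)&(p[...,2]>p[...,1]+15)&(P[...,2]>40)&(P[...,0]>350)&(abs(P[...,1])<500)
    for lo,hi in((98,108),(117,130)):
        Q=P[b&(P[...,2]>lo)&(P[...,2]<hi)]
        print(t,lo,len(Q))
        if len(Q)>20:
            c,s,a=cv2.minAreaRect(Q[:,:2].astype(np.float32));print(c,s,a,np.percentile(Q[:,2],[5,50,95]))
P,ok,p=cloud('wrist0')
for v in range(236,266,3):print(v,[(P[v,u].round().astype(int).tolist()) for u in(286,292,297,302,308)])
i=cv2.imread('pics/wrist0.png')[170:310,150:480];cv2.imwrite('pics/c1.png',cv2.resize(i,None,fx=2.4,fy=2.4,interpolation=2))
E
```

```text
(array([[286.07054037,   0.        , 322.51495952],
       [  0.        , 286.07054037, 198.76598577],
       [  0.        ,   0.        ,   1.        ]]), array([[ 9.99999264e-01, -8.82510876e-04, -8.32538821e-04,
         6.24266037e+02],
       [-1.08456870e-03, -9.57800271e-01, -2.87432540e-01,
         7.28211101e+01],
       [-5.43743566e-04,  2.87433231e-01, -9.57800523e-01,
         3.73640095e+02],
       [ 0.00000000e+00,  0.00000000e+00,  0.00000000e+00,
         1.00000000e+00]]))
scene0 98 550
(564.693603515625, -64.32854461669922) (182.4529266357422, 56.205841064453125) 15.16079330444336 [ 98.58102607 103.64649764 105.97686103]
scene0 117 527
(571.0313720703125, -89.0413818359375) (184.25637817382812, 6.434173583984375) 15.201550483703613 [117.87231313 123.70541884 125.3123302 ]
wrist0 98 1533
(564.7444458007812, -71.60700988769531) (184.26788330078125, 72.77515411376953) 14.863779067993164 [ 98.84916873 104.69181245 106.71431054]
wrist0 117 1066
(597.1591796875, -81.20663452148438) (126.19840240478516, 6.507928848266602) 14.880645751953125 [117.91937235 124.52977104 12
[... 192 characters left out ...]
, -58, 97], [592, -55, 103], [598, -54, 105], [603, -53, 107], [608, -60, 93]]
245 [[586, -58, 104], [593, -56, 108], [598, -57, 107], [603, -58, 103], [608, -63, 94]]
248 [[586, -62, 103], [593, -59, 109], [598, -59, 108], [603, -61, 105], [607, -76, 75]]
251 [[586, -66, 102], [593, -62, 110], [598, -63, 107], [603, -64, 106], [608, -69, 96]]
254 [[582, -83, 76], [592, -66, 108], [597, -67, 106], [603, -68, 105], [608, -71, 98]]
257 [[583, -82, 85], [592, -72, 104], [598, -70, 108], [602, -72, 104], [608, -74, 101]]
260 [[584, -82, 92], [592, -76, 103], [597, -74, 107], [602, -74, 106], [609, -76, 103]]
263 [[584, -83, 97], [592, -79, 103], [597, -78, 106], [602, -78, 105], [609, -76, 109]]
```

View pics/c1.png

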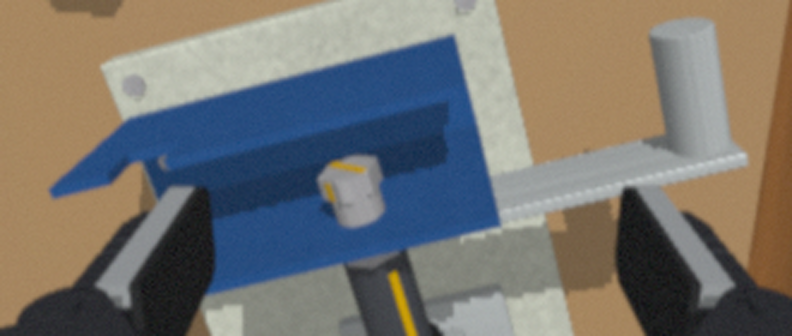

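Request:
{"api": "play_rows", "payload": {
  "plan": [0,0,0,0,0,-0.833,1,0,0,0,0,0,-0.833,1,0,0,0,0,0,-0.833,1,-0.75,-0.7,0,0,0,0,1,-0.75,-0.7,0,0,0,0,1,0,0,1,0,0,0,1,0,0,0,0,0,0,1]
}}

```text
time_s: 0.73
tcp_pos: [593.6, -56.5, 208.2]
eef_rot: [-0.002, 0.61, 0.792, -0.002]
ft_force: [-0.3, 0.3, -1.8]
width: 85.7
finger_force: 0.0
```

```bash
python3 - <<'E'
from h import *
P,ok,p=cloud('wrist0')
print('flap',[P[v,u].round().tolist() for u,v in((178,246),(190,238),(200,230))])
cap('wrist','wrist1');T=tw();print(T.round(3))
P,ok,p=cloud('wrist1');p=p.astype(int)
B=np.array([[-.2588,-.9659],[.9659,-.2588]]) # cols xdir,ydir
L=(P[...,:2]-[597.1,-60.8])@B
b=ok&(p[...,2]>p[...,0]+30)&(p[...,2]>p[...,1]+15)
for lo,hi in((100,108),(118,130)):
    Q=P[b&(P[...,2]>lo)&(P[...,2]<hi)&(P[...,1]<60)]
    if len(Q)>20: print(lo,len(Q),cv2.minAreaRect(Q[:,:2].astype(np.float32)))
Q=L[b&(P[...,2]>100)];print(np.histogram(Q[:,0],bins=np.arange(-30,60,3)))
g=ok&(np.ptp(p,axis=-1)<25)&(p.mean(-1)>90)&(abs(L)<30).all(-1)&(P[...,2]>85)&(P[...,2]<115)
print(g.sum(),L[g].min(0),L[g].max(0),np.median(L[g],0),P[g][:,2].max())
E
```

```text
flap [[475.0, -59.0, 105.0], [480.0, -57.0, 88.0], [483.0, -56.0, 68.0]]
[[-2.58000e-01  9.66000e-01 -5.00000e-03  5.94409e+02]
 [ 9.66000e-01  2.58000e-01  0.00000e+00 -5.46110e+01]
 [ 2.00000e-03 -5.00000e-03 -1.00000e+00  2.10081e+02]
 [ 0.00000e+00  0.00000e+00  0.00000e+00  1.00000e+00]]
100 1897 ((564.1207275390625, -69.18501281738281), (184.95419311523438, 66.92845153808594), 14.834232330322266)
118 1769 ((568.950439453125, -88.62189483642578), (184.040283203125, 6.420117378234863), 14.571667671203613)
(array([   0,    1,  307,  776, 2118,    0,    0,    0,    0,    0,    0,
          0,    0,    0,    0,    0,    0,    0,    0,  243,  686,  363,
          0,    0,    0,    0,    0,    0,    0]), array([-30, -27, -24, -21, -18, -15, -12,  -9,  -6,  -3,   0,   3,   6,
         9,  12,  15,  18,  21,  24,  27,  30,  33,  36,  39,  42,  45,
        48,  51,  54,  57]))
661 [-17.79031948 -11.12927977] [ 6.53648365 14.79378605] [-3.6256988  0.488111 ] 109.73528101525591
```

View pics/wrist1.png

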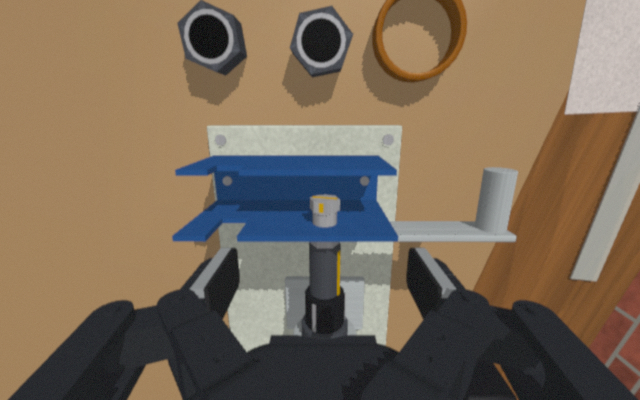

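Request:
{"api": "play_rows", "payload": {
  "plan": [0,0,1,0,0,0,1,0,0,1,0,0,0,1,0,0,0.8,0,0,0,1,0,0,0.5,0,0,0,1,0,0,0.4,0,0,0,1,0,0,0.3,0,0,0,1,0,0,0.13,0,0,0,1,0,0,0,0,0,0,1]
}}

```text
time_s: 1.45
tcp_pos: [596.3, -53.9, 88.4]
eef_rot: [-0.0, 0.609, 0.793, 0.0]
ft_force: [0.0, 0.2, -0.3]
width: 85.4
finger_force: 0.0
```

```bash
python3 - <<'E'
from h import *
cap('wrist','wrist2');cap('scene','scene2');T=tw();o=ctrl.get_obs();print(T.round(3),o['ft_force'],o['torque'])
a=cv2.imread('pics/wrist2.png')[100:400,120:520];b=cv2.imread('pics/scene2.png')[100:400,100:400]
cv2.imwrite('pics/w2.png',np.hstack([a,b]))
E
```

```text
[[-2.59000e-01  9.66000e-01  1.00000e-03  5.96771e+02]
 [ 9.66000e-01  2.59000e-01  0.00000e+00 -5.41420e+01]
 [-0.00000e+00  1.00000e-03 -1.00000e+00  8.94160e+01]
 [ 0.00000e+00  0.00000e+00  0.00000e+00  1.00000e+00]] [ 0.38673557 -0.20451504 -0.28164864] [ 0.05688198  0.0206444  -0.01315496]
```

View pics/w2.png

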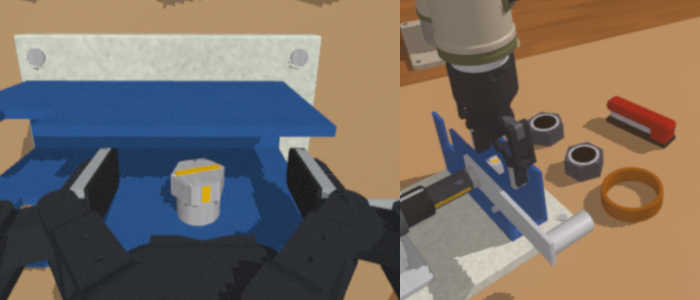

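The fingers stand in the gap either side of the head, which is at (198,185) in the crop. The jaw centre is about 1.5 mm to its right.

Request:
{"api": "play_rows", "payload": {
  "plan": [0,-0.05,0.05,0,0,0,1,0,0,0,0,0,0,-1,0,0,0,0,0,0,-1,0,0,0,0,0,0,-1,0,0,0,0,0,0,-1,0,0,0,0,0,0,-1,0,0,0,0,0,0,-1,0,0,0,0,0,0,-1]
}}

```text
time_s: 2.22
tcp_pos: [594.4, -54.8, 87.3]
eef_rot: [-0.0, 0.609, 0.793, -0.0]
ft_force: [-3.1, -0.1, 5.4]
width: 23.1
finger_force: 58.4
```

Request:
{"api": "play_rows", "payload": {
  "plan": [0,0,0,0,0,0,-1,0,0,0,0,0,0,-1,0,0,0,0,0,0,-1,0,0,0,0,0,0,-1,0,0,0,0,0,0,-1,0,0,0,0,0,0,-1,0,0,0,0,0,0,-1,0,0,0,0,0,0,-1]
}}

```text
time_s: 2.88
tcp_pos: [594.4, -54.8, 87.3]
eef_rot: [-0.0, 0.609, 0.793, -0.0]
ft_force: [-3.3, 0.3, 4.8]
width: 23.5
finger_force: 58.4
```

```bash
python3 - <<'E'
from h import *
cap('wrist','wrist3');T=tw();o=ctrl.get_obs();print(o['tcp_pos'],o['ft_force'],o['torque'],o['width'])
cv2.imwrite('pics/w3.png',cv2.resize(cv2.imread('pics/wrist3.png')[200:380,220:430],None,fx=2.5,fy=2.5))
E
```

```text
[594.35067727 -54.79360852  87.31142275] [-4.43973808 -0.4704722   5.22749955] [-0.05959141  0.85005013  0.04135306] 23.411951138100875
```

View pics/w3.png

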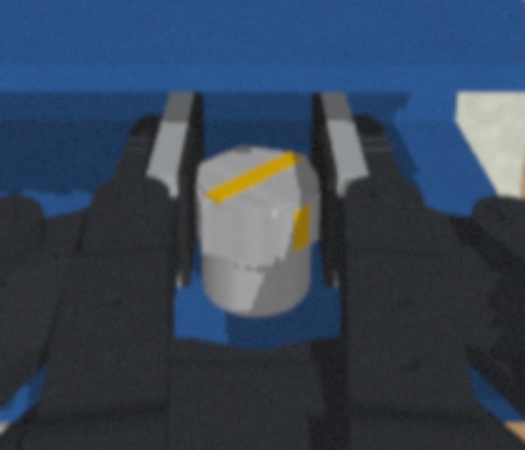

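The head lies flat between the pads: width is 23.4 mm, with the yellow stripe from (210,195) to (295,155). Now I hold it.

Request:
{"api": "play_rows", "payload": {
  "plan": [0,0,0,0,0,0,-1,0,0,0,0,0,0,-1,0,0,0,0,0,0,-1,0,0,0,0,0,0,-1,0,0,0,0,0,0,-1,0,0,0,0,0,0,-1,0,0,0,0,0,0,-1,0,0,0,0,0,0,-1]
}}

```text
time_s: 3.6
tcp_pos: [594.3, -54.8, 87.3]
eef_rot: [-0.0, 0.609, 0.793, -0.0]
ft_force: [-3.2, -0.1, 4.7]
width: 23.5
finger_force: 58.4
```

Request:
{"api": "play_rows", "payload": {
  "plan": [0,0,0,0,0,0,-1,0,0,0,0,0,0,-1,0,0,0,0,0,0,-1,0,0,0,0,0,0,-1,0,0,0,0,0,0,-1,0,0,0,0,0,0,-1,0,0,0,0,0,0,-1,0,0,0,0,0,0,-1]
}}

```text
time_s: 4.27
tcp_pos: [594.3, -54.8, 87.3]
eef_rot: [-0.0, 0.609, 0.793, -0.0]
ft_force: [-3.8, -1.1, 4.8]
width: 23.6
finger_force: 58.4
```

Request:
{"api": "play_rows", "payload": {
  "plan": [0,0,0,0,0,0,-1,0,0,0,0,0,0,-1,0,0,0,0,0,0,-1,0,0,0,0,0,0,-1,0,0,0,0,0,0,-1,0,0,0,0,0,0,-1,0,0,0,0,0,0,-1,0,0,0,0,0,0,-1]
}}

```text
time_s: 4.93
tcp_pos: [594.4, -54.8, 87.3]
eef_rot: [-0.0, 0.609, 0.793, -0.0]
ft_force: [-4.1, -0.3, 5.0]
width: 23.3
finger_force: 58.4
```

```bash
python3 - <<'E'
from h import *
cap('wrist','wrist4');cap('scene','scene4');o=ctrl.get_obs();print(o['tcp_pos'],o['ft_force'],o['torque'],o['width'])
a=cv2.resize(cv2.imread('pics/wrist4.png')[200:380,220:430],None,fx=2,fy=2);b=cv2.resize(cv2.imread('pics/scene4.png')[230:330,60:200],(420,360))
cv2.imwrite('pics/w4.png',np.hstack([a[:,:380],b]))
E
```

```text
[594.35077177 -54.81612249  87.33359269] [-3.42568911  0.17805746  5.04577779] [-0.05724142  0.85342192 -0.01703409] 23.68808091164362
```

View pics/w4.png

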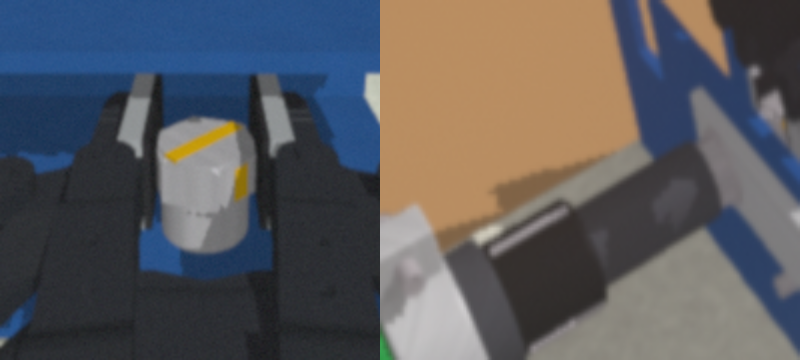

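The head's mark has not moved, and the socket's stripe has turned away, so the nut is running up. I keep holding until about 13 s.

Request:
{"api": "play_rows", "payload": {
  "plan": [0,0,0,0,0,0,-1,0,0,0,0,0,0,-1,0,0,0,0,0,0,-1,0,0,0,0,0,0,-1,0,0,0,0,0,0,-1,0,0,0,0,0,0,-1,0,0,0,0,0,0,-1,0,0,0,0,0,0,-1]
}}

```text
time_s: 5.7
tcp_pos: [594.4, -54.8, 87.3]
eef_rot: [-0.0, 0.609, 0.793, -0.0]
ft_force: [-3.4, 0.4, 5.1]
width: 23.6
finger_force: 58.4
```

Request:
{"api": "play_rows", "payload": {
  "plan": [0,0,0,0,0,0,-1,0,0,0,0,0,0,-1,0,0,0,0,0,0,-1,0,0,0,0,0,0,-1,0,0,0,0,0,0,-1,0,0,0,0,0,0,-1,0,0,0,0,0,0,-1,0,0,0,0,0,0,-1]
}}

```text
time_s: 6.37
tcp_pos: [594.4, -54.8, 87.3]
eef_rot: [-0.0, 0.609, 0.793, -0.0]
ft_force: [-3.2, -0.7, 5.1]
width: 23.4
finger_force: 58.4
```

Request:
{"api": "play_rows", "payload": {
  "plan": [0,0,0,0,0,0,-1,0,0,0,0,0,0,-1,0,0,0,0,0,0,-1,0,0,0,0,0,0,-1,0,0,0,0,0,0,-1,0,0,0,0,0,0,-1,0,0,0,0,0,0,-1,0,0,0,0,0,0,-1]
}}

```text
time_s: 7.03
tcp_pos: [594.3, -54.8, 87.3]
eef_rot: [-0.0, 0.609, 0.793, -0.0]
ft_force: [-4.3, -0.0, 4.9]
width: 23.4
finger_force: 58.4
```

Request:
{"api": "play_rows", "payload": {
  "plan": [0,0,0,0,0,0,-1,0,0,0,0,0,0,-1,0,0,0,0,0,0,-1,0,0,0,0,0,0,-1,0,0,0,0,0,0,-1,0,0,0,0,0,0,-1,0,0,0,0,0,0,-1,0,0,0,0,0,0,-1]
}}

```text
time_s: 7.7
tcp_pos: [594.4, -54.8, 87.3]
eef_rot: [-0.0, 0.609, 0.793, -0.0]
ft_force: [-3.3, -0.4, 5.5]
width: 23.3
finger_force: 58.4
```

Request:
{"api": "play_rows", "payload": {
  "plan": [0,0,0,0,0,0,-1,0,0,0,0,0,0,-1,0,0,0,0,0,0,-1,0,0,0,0,0,0,-1,0,0,0,0,0,0,-1,0,0,0,0,0,0,-1,0,0,0,0,0,0,-1,0,0,0,0,0,0,-1]
}}

```text
time_s: 8.37
tcp_pos: [594.3, -54.8, 87.4]
eef_rot: [-0.0, 0.609, 0.793, -0.0]
ft_force: [-3.7, -0.2, 5.6]
width: 23.4
finger_force: 59.7
```

Request:
{"api": "play_rows", "payload": {
  "plan": [0,0,0,0,0,0,-1,0,0,0,0,0,0,-1,0,0,0,0,0,0,-1,0,0,0,0,0,0,-1,0,0,0,0,0,0,-1,0,0,0,0,0,0,-1,0,0,0,0,0,0,-1,0,0,0,0,0,0,-1]
}}

```text
time_s: 9.03
tcp_pos: [594.4, -54.8, 87.3]
eef_rot: [-0.0, 0.609, 0.793, -0.0]
ft_force: [-2.2, 0.6, 5.8]
width: 23.4
finger_force: 59.7
```

Request:
{"api": "play_rows", "payload": {
  "plan": [0,0,0,0,0,0,-1,0,0,0,0,0,0,-1,0,0,0,0,0,0,-1,0,0,0,0,0,0,-1,0,0,0,0,0,0,-1,0,0,0,0,0,0,-1,0,0,0,0,0,0,-1,0,0,0,0,0,0,-1]
}}

```text
time_s: 9.7
tcp_pos: [594.4, -54.8, 87.4]
eef_rot: [-0.0, 0.609, 0.793, -0.0]
ft_force: [-2.9, 0.4, 5.3]
width: 23.4
finger_force: 59.7
```

Request:
{"api": "play_rows", "payload": {
  "plan": [0,0,0,0,0,0,-1,0,0,0,0,0,0,-1,0,0,0,0,0,0,-1,0,0,0,0,0,0,-1,0,0,0,0,0,0,-1,0,0,0,0,0,0,-1,0,0,0,0,0,0,-1,0,0,0,0,0,0,-1]
}}

```text
time_s: 10.37
tcp_pos: [594.3, -54.8, 87.3]
eef_rot: [-0.0, 0.609, 0.793, -0.0]
ft_force: [-3.4, -0.1, 5.3]
width: 23.2
finger_force: 59.7
```

Request:
{"api": "play_rows", "payload": {
  "plan": [0,0,0,0,0,0,-1,0,0,0,0,0,0,-1,0,0,0,0,0,0,-1,0,0,0,0,0,0,-1,0,0,0,0,0,0,-1,0,0,0,0,0,0,-1,0,0,0,0,0,0,-1,0,0,0,0,0,0,-1]
}}

```text
time_s: 11.03
tcp_pos: [594.3, -54.8, 87.3]
eef_rot: [-0.0, 0.609, 0.793, -0.0]
ft_force: [-3.8, -1.0, 5.5]
width: 23.6
finger_force: 59.7
```

Request:
{"api": "play_rows", "payload": {
  "plan": [0,0,0,0,0,0,-1,0,0,0,0,0,0,-1,0,0,0,0,0,0,-1,0,0,0,0,0,0,-1,0,0,0,0,0,0,-1,0,0,0,0,0,0,-1,0,0,0,0,0,0,-1,0,0,0,0,0,0,-1]
}}

```text
time_s: 11.7
tcp_pos: [594.4, -54.8, 87.4]
eef_rot: [-0.0, 0.609, 0.793, -0.0]
ft_force: [-2.8, -0.2, 4.9]
width: 23.6
finger_force: 59.7
```

Request:
{"api": "play_rows", "payload": {
  "plan": [0,0,0,0,0,0,-1,0,0,0,0,0,0,-1,0,0,0,0,0,0,-1,0,0,0,0,0,0,-1,0,0,0,0,0,0,-1,0,0,0,0,0,0,-1,0,0,0,0,0,0,-1,0,0,0,0,0,0,-1]
}}

```text
time_s: 12.37
tcp_pos: [594.3, -54.8, 87.3]
eef_rot: [-0.0, 0.609, 0.793, -0.0]
ft_force: [-3.4, -1.3, 5.4]
width: 23.6
finger_force: 59.7
```

```bash
cat > l.py <<'E'
import sys
from h import *
t=sys.argv[1]
cap('wrist','wrist'+t);cap('scene','scene'+t);o=ctrl.get_obs();print(o['time_s'],o['tcp_pos'],o['ft_force'],o['torque'],o['width'])
a=cv2.resize(cv2.imread(f'pics/wrist{t}.png')[200:380,220:430],None,fx=2,fy=2);b=cv2.resize(cv2.imread(f'pics/scene{t}.png')[230:330,60:200],(420,360))
cv2.imwrite(f'pics/w{t}.png',np.hstack([a[:,:380],b]))
E
python3 l.py 5
```

```text
12.4667 [594.34017742 -54.84057574  87.35563045] [-3.0146814   0.35437934  4.43181124] [-0.1485697   0.96597365 -0.03561632] 23.455286436867386
```

Request:
{"api": "play_rows", "payload": {
  "plan": [0,0,0,0,0,0,-1,0,0,0,0,0,0,-1,0,0,0,0,0,0,-1,0,0,0,0,0,0,-1,0,0,0,0,0,0,-1,0,0,0,0,0,0,-1,0,0,0,0,0,0,-1,0,0,0,0,0,0,-1]
}}

```text
time_s: 13.13
tcp_pos: [594.3, -54.8, 87.3]
eef_rot: [-0.0, 0.609, 0.793, -0.0]
ft_force: [-3.7, 0.3, 5.0]
width: 23.8
finger_force: 59.7
```

Request:
{"api": "play_rows", "payload": {
  "plan": [0,0,0,0,0,0,-1,0,0,0,0,0,0,-1,0,0,0,0,0,0,-1,0,0,0,0,0,0,-1,0,0,0,0,0,0,-1,0,0,0,0,0,0,-1,0,0,0,0,0,0,-1,0,0,0,0,0,0,-1]
}}

```text
time_s: 13.8
tcp_pos: [594.3, -54.9, 87.3]
eef_rot: [-0.0, 0.609, 0.793, -0.0]
ft_force: [-4.2, -0.1, 5.5]
width: 23.8
finger_force: 59.7
```

```bash
python3 l.py 6; python3 - <<'E'
import cv2,numpy as np
d=[cv2.imread(f'pics/scene{i}.png').astype(int) for i in(2,4,5,6)]
for a,b in((0,1),(1,2),(2,3)):print([int((abs(d[a]-d[b])[y0:y1,x0:x1].max(-1)>40).sum()) for y0,y1,x0,x1 in((255,330,60,190),(190,330,220,390))])
cv2.imwrite('pics/w56.png',np.vstack([cv2.imread('pics/w5.png')[:300],cv2.imread('pics/w6.png')[:300]]))
E
```

```text
13.9 [594.34101681 -54.80365385  87.32802956] [-2.85804451 -1.47467117  5.18086156] [-0.05593935  0.98515777 -0.02036665] 23.594098187707953
[286, 496]
[225, 0]
[0, 0]
```

View pics/w56.png

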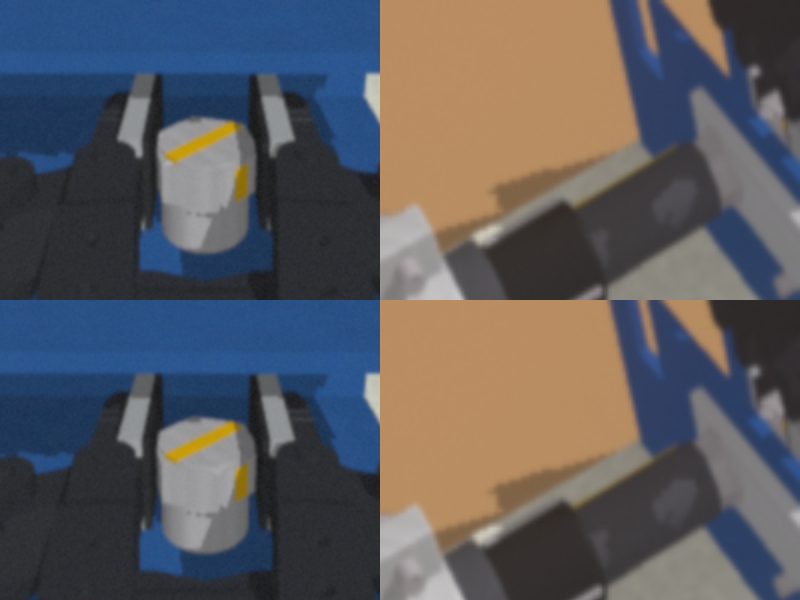

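The head's mark is unchanged. The socket did not turn between 12.4 s and 13.9 s (no pixel changes), so the runner has stalled and the nut is tight.

```bash
python3 -c "
from plant import ctrl
print(ctrl.finish_job())"
```

```text
the job is handed in; nothing more can be done
None
```

I gripped the bolt head on its flats and held it until the nut ran tight and the runner stalled, then handed the job in at 13.9 s still holding it; forces stayed below about 8 N in every reading, and I saw no sign that the weights, tape or stapler moved.

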